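# Close up the tea things

### The job

Close up the two wooden boxes of tea things: with the fingertips, push the open drawer fully home first, then press the raised lid of the tea box down until it lies flat, slamming neither. Push only from outside, on the drawer's front and the lid's top: grip nothing, do not reach into the drawer or under the lid, leave the teaspoon lying in the drawer, and do not disturb the mug and jars standing around.

Things in the scene. Friction and masses are not known exactly. Their poses are not given: they have to be found in the camera images.
- drawer_box: low wooden box with a drawer, fixed to the worktop, 150 mm deep (own x), 190 mm wide (own y), 90 mm high with its closed top. It stands either left or right of the tea box. Origin: centre of its underside, on the worktop. Own x points from its front to its back, away from the robot (turned by up to 0.3 rad), y to the left, z up
- tea_box: low wooden box of coloured tea sachets under a raised hinged lid, fixed to the worktop, same size and same origin and axes as the drawer box, beside which it stands; each is turned on its own by up to 0.3 rad
- drawer (a joint): how far the drawer is pulled out of its box, m: 0 = home (front against the box), at most 0.10; it starts 0.03 to 0.09 out. It slides along the drawer box's x with about 2 N of friction and stays where it is left, with a firm stop at 0
- drawer_front (a point): centre of the outer (robot-side) face of the drawer's front panel, which is upright, 188 mm wide, 80 mm high and 12 mm thick, without a knob (only a flat brass plate), backed by a pale open tray (128 mm deep, 170 mm wide, floor 18 mm above the worktop) that the robot must not touch; 47 mm above the worktop, face normal along the drawer box's -x; rides with the drawer. Closed, it is at (-89, 0, 47) mm in the drawer box's frame
- lid (a joint): opening angle of the lid, rad: 0 = shut and flat, grows as its front edge rises; starts 0.4 to 0.95. A stiff hinge holds it wherever it is left; pushing it down near the front edge takes about 2 to 4 N, with a firm stop at 0
- lid_hinge (a point): middle of the lid's hinge line, at the back of the tea box, (73, 0, 80) mm in its frame; the line runs along the tea box's y
- lid_edge (a point): middle of the front edge of the lid's top surface; rides with the lid. The lid is a wooden panel reaching 154 mm from the hinge to this edge, 194 mm wide, 11 mm thick with the pale lining of its underside, which the robot must not touch; its top surface lies 10 mm above the hinge line when shut (90 mm above the worktop)
- teaspoon: loose teaspoon with blue handle, 138 x 27 x 13 mm, lying across the drawer's tray; it rides along with the drawer. Origin: middle of its underside; it lies about 18 mm above the worktop
- mug: loose striped mug, 84 x 100 mm and 92 mm high, left of the boxes; origin under its middle; to be left alone
- honey_jar: loose glass honey jar with green lid, 68 x 74 mm, 84 mm high, right of the boxes; origin under its middle; to be left alone
- spice_jar: loose spice jar with red cap, 45 mm across, 106 mm high, left of the boxes; origin under its middle; to be left alone

How it is judged:
On the way, in this order (a step that is already met when the one before it is completed fails the run):
1. the drawer is pushed home while the lid still stands open (value of joint drawer below 0.005 m and value of joint lid above 0.25 rad), for 0.1 s.
2. the lid is pressed down flat (value of joint lid below 0.035 rad and value of joint drawer below 0.005 m), for 0.2 s.
At the end, for the whole second after the job is handed in: The drawer is within 5 mm of fully home and the lid within 0.035 rad of flat, the teaspoon lies at rest in the drawer, and the mug and both jars stand within 20 mm of where they were (all of step 2 and x of teaspoon in the frame of drawer_front between 0.012 and 0.14 m and y of teaspoon in the frame of drawer_front between -0.08 and 0.08 m and height (world z) of teaspoon below 0.05 m and linear speed of teaspoon below 0.02 m/s and distance of each of mug, honey_jar, spice_jar from where it was at the start of the episode below 0.02 m); the robot touches nothing.
It fails at once if the robot gripped the drawer or reached into it (touched the inside of the drawer) (contact force between the arm and drawer_c1 above 1.5 N or contact force between the arm and drawer_c2 above 1.5 N or contact force between the arm and drawer_c3 above 1.5 N or contact force between the arm and drawer_c4 above 1.5 N or contact force between the arm and drawer_c5 above 1.5 N or contact force between the arm and drawer_c6 above 1.5 N).
It fails at once if the robot gripped or reached under the lid (touched its underside) (contact force between the arm and lid_c1 above 1.5 N).
It fails at once if the robot touched the teaspoon, or it was lifted (contact force between the arm and teaspoon above 0.5 N or height (world z) of teaspoon above 0.06 m).
It fails at once if the drawer (over 0.5 m/s) or the lid (over 3 rad/s) was slammed (velocity of joint drawer below -0.5 m/s or velocity of joint lid below -3 rad/s).
It fails at once if the mug, the honey jar or the spice jar was moved by 20 mm or tipped (distance of any of mug, honey_jar, spice_jar from where it was at the start of the episode above 0.02 m or angle between any of mug, honey_jar, spice_jar's own z axis and vertical above 0.4 rad).
It also fails if it takes over 43 s, if anything falls off the work surface, if the arm or the gripper's body presses on something with over 40 N, if the wrist force passes 120 N, or if a joint passes its speed limit or range.

### The arm

A 6-joint arm with a two-finger parallel gripper is mounted at the origin on a cart in front of the work surface, level with it; the furniture and walls round the work are solid. World frame = base frame: x ahead of the robot, y to its left, z up, the work surface at z = 0. Lengths are in m, angles in rad, forces in N, time in s.
With the tool pointing down it reaches from about 0.35 to 0.85 m from the base axis. Payload 8.1 kg.
Tool frame: the origin (TCP) lies on the front face of the gripper's body, between the roots of the fingers; the fingertips stand 73 mm ahead of it and the grasp point (between the pads) lies 54 mm ahead of it (ctrl.grasp_offset is the distance from the TCP to the grasp point, in m); z points along the fingers, y is the line along which they close (so a half turn about z gives the same grasp; the last joint's range is limited). The gripper opens to 85 mm and grips with 20 to 120 N. Pads are 22 mm wide; open, the fingers measure 114 mm over their backs; the gripper's body (76 mm by 85 mm) begins 54 mm behind the grasp point. The pads swing forward as they close: fully open they stand 13 mm farther back than shut.
Start: joints at [1.083, 0.13, 1.488, -0, 1.523, -0.085], TCP at [0.235, 0.552, 0.304] pointing down, gripper open.
Joint ranges: [-2.96, 2.96], [-0.89, 2.26], [0.02, 2.5], [-1.34, 4.48], [0, 2.73], [-2.66, 2.66]. Speed limits (rad/s): [2.39, 2.39, 2.79, 3.14, 3.14, 3.14].

### API

Orientations are given as a unit quaternion [x, y, z, w].
In Python, from rig import ctrl gives the robot as it stands. Calls block until the motion is done:
- ctrl.move_ptp(position, orientation): joint-space move of the TCP to a pose.
- ctrl.move_l(position, rate=0.15, rotation=None): straight line of the TCP; rotation=None keeps the orientation; rate is the mean speed in m/s.
- ctrl.goto_joints(angles): joint-space move.
- ctrl.gripper_to(opening): opening from 0.0 (shut) to 1.0 (fully open); the grip force is fixed at half the most; returns when the fingers have stopped.
- ctrl.wait(seconds).
- ctrl.solve_ik(position, orientation): joint angles nearest the present ones, or None.
- ctrl.sense(): the state.
- ctrl.grab_frame(name): name is "side" or "top" or "wrist"; returns a dict with "img" (400x640x3 uint8, red, green, blue), "range_z" (400x640 float32, m along the optical axis (not along the pixel's ray), 0 where there is no reading), "camera_matrix" (3x3 intrinsics, pixels), "k1" (the pictures are not rectified: a ray, as slopes to the right and down, at radius r is drawn at 1 + k1 r^2 times it, then the intrinsics apply), "extrinsics" (4x4, takes a point from world to camera coordinates); the wrist camera has in their place "T_tool_cam" (4x4, takes a point from camera to tool coordinates, whose origin is the TCP and whose axes are the flange's). Camera axes: x right, y down, z forward; pixel columns grow to the right and rows downward; lengths in m; the calibration is good to about 2 mm. A picture is of the moment at which its call begins: read the wrist's pose just before it.
A pose or a line that the arm cannot do raises ctrl.PlanningError and nothing moves.
- ctrl.sign_off(): hands the job in; it is judged then, once.
The state is a dict: "t": time; "joint_positions": joint angles; "joint_vel": joint speeds; "joint_efforts": joint torques, N m; "eef_pos": TCP position; "tool_rot": TCP orientation; "force": force on the tool from outside, world axes, zero at the start; "ft_torque": the same for the moment, N m; "gripper_width": opening from 0.0 (shut) to 1.0 (fully open); "grip_force": force on a finger pad.
Only numpy, scipy, OpenCV 4.12 (cv2) and the standard library are available. Lean on these libraries where they do the work, as an engineer would, in place of code of your own. Each camera call takes 0.05 s, during which the arm holds its last target. There are 200 camera calls.

## Working session

There is one attempt and no reset: what is moved stays moved. The work goes in short steps, each a Python script; the robot and the scene stay as the last script left them, time stands still between calls to the robot, and variables do not carry over. Pictures are saved under pics/ and viewed, at most 10 in all, crops included, and the job is handed in when it is done.

```bash
mkdir -p pics; ls
cat > h.py <<'E'
import numpy as np, cv2
from rig import ctrl
def cloud(f):
    K=f["camera_matrix"];h,w=f["range_z"].shape
    u,v=np.meshgrid(np.arange(w),np.arange(h))
    d=np.stack([(u-K[0,2])/K[0,0],(v-K[1,2])/K[1,1]],-1); s=d.copy()
    for _ in range(8): s=d/(1+f["k1"]*(s**2).sum(-1,keepdims=True))
    z=f["range_z"]; P=np.concatenate([s*z[...,None],z[...,None]],-1)
    E=f["extrinsics"]; return (P-E[:3,3])@E[:3,:3]
E
python3 - <<'E'
from h import *
for n in("top","side"):
    f=ctrl.grab_frame(n); np.savez("f_"+n,**f)
    cv2.imwrite(f"pics/{n}0.png",f["img"][...,::-1])
    print(n,f["extrinsics"].round(3).tolist(),f["camera_matrix"].round(1).tolist(),f["k1"],(f["range_z"]>0).mean())
s=ctrl.sense();print(s["t"],s["eef_pos"],s["tool_rot"])
E
```

```text
pics
top [[0.008, -0.999, 0.033, 0.054], [-0.997, -0.01, -0.071, 0.572], [0.071, -0.032, -0.997, 1.268], [0.0, 0.0, 0.0, 1.0]] [[464.9, 0.0, 321.4], [0.0, 464.9, 185.1], [0.0, 0.0, 1.0]] -0.06329419346639872 0.99607421875
side [[0.957, -0.291, -0.013, -0.507], [-0.184, -0.566, -0.803, 0.216], [0.226, 0.771, -0.595, 1.132], [0.0, 0.0, 0.0, 1.0]] [[377.5, 0.0, 321.6], [0.0, 377.5, 198.0], [0.0, 0.0, 1.0]] 0.017166724363512305 0.995984375
0.1 [0.23501105 0.55164471 0.30291012] [ 2.00045808e-01  9.79786166e-01 -8.25254016e-04 -2.48859093e-04]
```

View pics/top0.png

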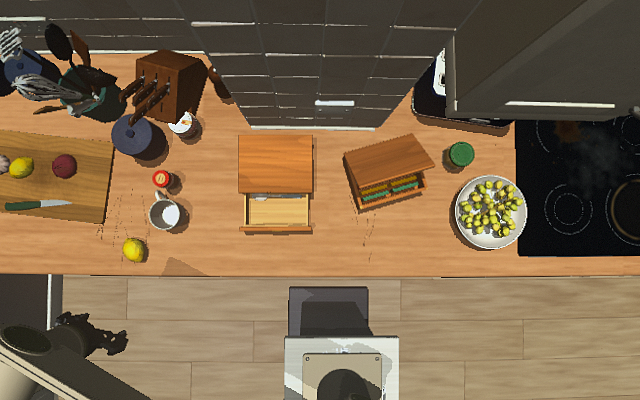

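View pics/side0.png

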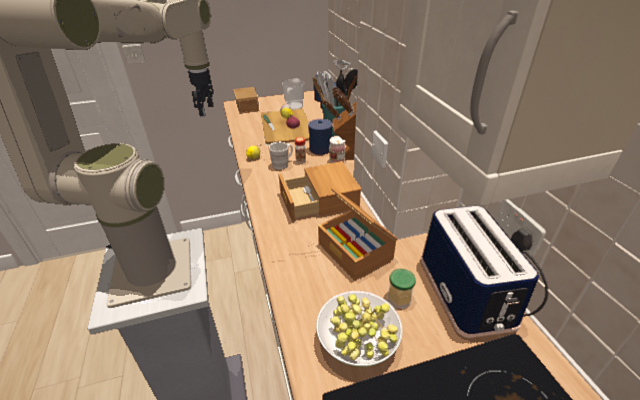

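The top view shows the drawer box at (239–313, 135–192), with its drawer front at about (276, 229). The tea box lid is at (345–433, 135–180), and the mug (165, 213), spice jar (163, 179) and honey jar (460, 154) stand clear. Next I'll measure from depth.

Run:
```python
from h import *
f=dict(np.load("f_top.npz")); P=cloud(f); np.save("P.npy",P)
def rect(m,n):
    q=P[m]; c,s,a=cv2.minAreaRect(q[:,:2].astype(np.float32)); print(n,m.sum(),"c",np.round(c,4),"size",np.round(s,4),"ang",round(a,2),"zmed",np.median(q[:,2]).round(4)); print(cv2.boxPoints((c,s,a)).round(4).tolist())
u,v=np.meshgrid(np.arange(640),np.arange(400))
R=lambda a,b,c,d:(u>=a)&(u<b)&(v>=c)&(v<d)
z=P[...,2]
rect(R(230,325,128,200)&(abs(z-.09)<.006),"boxtop")
rect(R(230,325,215,240)&(z>.078)&(z<.1),"front top")
# lid plane
m=R(335,440,125,215)&(z>.092); q=P[m]
m=cv2.erode(m.astype(np.uint8),np.ones((3,3)))>0; q=P[m]
c=q.mean(0);
for _ in range(4):
    U,S,V=np.linalg.svd(q-c); n=V[2]*np.sign(V[2,2]); d=(P[m]-c)@n; q=P[m][abs(d)<.004]; c=q.mean(0)
U,S,V=np.linalg.svd(q-c); n=V[2]*np.sign(V[2,2]); print("lid n",n,"c",c,len(q),m.sum(),"angle",np.arccos(n[2]),"yaw",np.arctan2(n[1],n[0]))
inl=R(335,440,125,215)&(abs((P-c)@n)<.005)&(z>.085)
k,l=cv2.connectedComponents(inl.astype(np.uint8)); b=np.bincount(l[l>0]).argmax(); inl=l==b
x=np.array([n[0],n[1],0]);x/=np.linalg.norm(x);x*=np.sign(x[0]); y=np.cross([0,0,1],x); w=np.cross(y,n)
q=P[inl]; e=np.stack([(q-c)@w,(q-c)@y]);print("extent w",np.percentile(e[0],[0,1,99,100]),"y",np.percentile(e[1],[0,1,99,100]),"w",w,"y",y,"z",q[:,2].min(),q[:,2].max())
for nm,(a,b) in dict(mug=(165,213),spice=(163,179),honey=(460,154)).items(): print(nm,P[b,a])
print("column pts", [P[b,a].round(3).tolist() for a,b in((300,110),(300,40),(380,110),(460,100),(480,60),(430,110))])
```

```text
boxtop 4217 c [0.6216 0.1838] size [0.1536 0.1946] ang 0.68 zmed 0.0916
[[0.5436999797821045, 0.2802000045776367], [0.5460000038146973, 0.08550000190734863], [0.6995000243186951, 0.08739999681711197], [0.6972000002861023, 0.28200000524520874]]
front top 389 c [0.4527 0.1812] size [0.0131 0.1874] ang 0.51 zmed 0.0874
[[0.44530001282691956, 0.27489998936653137], [0.44699999690055847, 0.08749999850988388], [0.460099995136261, 0.08760000020265579], [0.45840001106262207, 0.2750000059604645]]
lid n [0.71539208 0.2179092  0.6638748 ] c [ 0.624745   -0.10200926  0.15458249] 2593 2620 angle 0.8448081022090888 yaw 0.29567261033494197
extent w [-0.06998769 -0.06674507  0.08598569  0.09089053] y [-0.09915452 -0.09516867  0.09381922  0.09565563] w [ 0.63506687  0.19344206 -0.74784373] y [-0.29138334  0.95660637  0.        ] z 0.0851701142132304 0.20676826915101906
mug [0.49068028 0.49100287 0.01094305]
spice [0.57691376 0.4689581  0.10992602]
honey [ 0.65478386 -0.30987369  0.08528833]
column pts [[0.735, 0.118, 0.22], [0.737, 0.112, 0.651], [0.736, -0.071, 0.228], [0.686, -0.163, 0.525], [0.724, -0.163, 0.623], [0.773, -0.23, 0.085]]
```

Run:
```python
from h import *
psi=0.01; q=[-np.sin(psi/2),np.cos(psi/2),0,0]
print(ctrl.solve_ik([.38,.181,.26],q), ctrl.solve_ik([.52,.183,.125],q))
ctrl.gripper_to(0.0)
ctrl.move_ptp([.385,.181,.26],q)
ctrl.move_l([.385,.181,.125],rate=.15)
f0=np.array(ctrl.sense()["force"]); print("f0",f0)
x=.42; ctrl.move_l([x,.1815,.125],rate=.1)
while x<.535:
    x+=.01 if x<.495 else .003
    ctrl.move_l([x,.1815+(x-.42)*psi,.125],rate=.06)
    s=ctrl.sense(); F=np.array(s["force"])-f0; print(round(x,3),s["eef_pos"][0].round(4),F.round(1),round(s["t"],2))
    if F[0]<-9: break
f=ctrl.grab_frame("side");cv2.imwrite("pics/side1.png",f["img"][120:280,220:460,::-1].repeat(3,0).repeat(3,1))
```

```text
[ 3.22576692e-01 -3.53017074e-01  2.01592073e+00 -4.44089210e-16
  1.47868900e+00 -1.25821963e+00] [ 2.45375029e-01  1.61295395e-01  1.79508070e+00 -4.44089210e-16
  1.18521656e+00 -1.33542130e+00]
f0 [-0.43960893 -0.29805064  0.80342599]
0.43 0.4302 [ 0.3 -0.3 -1.5] 4.22
0.44 0.4404 [-0.   0.1 -0.7] 4.54
0.45 0.4506 [ 0.6  0.1 -2. ] 4.86
0.46 0.4606 [ 0.7  0.6 -0. ] 5.17
0.47 0.4706 [ 0.8  0.5 -0.7] 5.49
0.48 0.4805 [ 1.3  0.1 -0.3] 5.81
0.49 0.4906 [ 0.9  0.4 -0.2] 6.12
0.5 0.5006 [ 0.2  0.1 -0.8] 6.44
0.503 0.5032 [ 0.7 -0.  -0.9] 6.69
0.506 0.5062 [ 0.7  0.5 -1. ] 6.94
0.509 0.5093 [ 0.3  0.5 -0.7] 7.19
0.512 0.5123 [ 0.9  0.3 -1.2] 7.44
0.515 0.5153 [ 0.4  0.9 -0.7] 7.69
0.518 0.5183 [ 0.4  0.2 -1.2] 7.94
0.521 0.5213 [ 0.7  0.2 -1. ] 8.19
0.524 0.5226 [-9.5 -0.6  6.1] 8.44
```

View pics/side1.png

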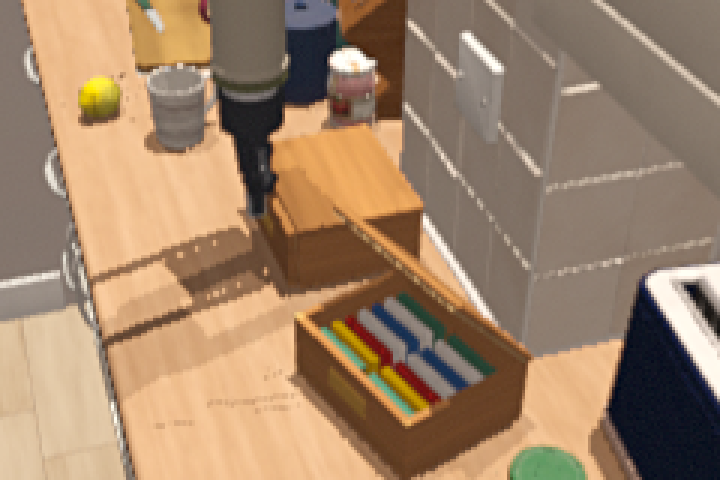

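The picture shows the drawer front flush against its box at about (275, 220), and the stop answered with 9.5 N. The lid is still raised. I'll back off and go on to the lid.

```bash
cat > lid.py <<'E'
from h import *
psi=.2957; q=np.array([-np.sin(psi/2),np.cos(psi/2),0,0])
X=np.array([np.cos(psi),np.sin(psi),0]);Z=np.array([0,0,1.]); H=np.array([.6716,-.0877,.081])
def tcp(th,s=.125,gap=0):
    n=np.sin(th)*X+np.cos(th)*Z; w=np.cos(th)*X-np.sin(th)*Z
    return H+.01*n-s*w+.011*X+(.073+gap)*Z
E
python3 - <<'E'
from lid import *
p=np.array(ctrl.sense()["eef_pos"]); ctrl.move_l(p-[.04,0,0]); 
f=ctrl.grab_frame("top"); P=cloud(f); 
ctrl.move_l([p[0]-.04,p[1],.36],rate=.25)
print(tcp(.845,gap=.02),tcp(0))
ctrl.move_l([.5,-.06,.36],rate=.25,rotation=q)
a=tcp(.845,gap=.02); ctrl.move_l([a[0],a[1],.36],rate=.2)
f0=np.array(ctrl.sense()["force"]); ctrl.move_l(a,rate=.1)
for th in np.arange(.85,-.05,-.07):
    ctrl.move_l(tcp(max(th,0)) if th>-.0 else tcp(0),rate=.08)
    s=ctrl.sense();F=np.array(s["force"])-f0;print(round(th,2),np.round(s["eef_pos"],4),F.round(1),round(s["t"],2))
    if F[2]>12: break
g=tcp(0)
while F[2]<12 and g[2]>.153:
    g[2]-=.002; ctrl.move_l(g,rate=.04); s=ctrl.sense();F=np.array(s["force"])-f0;print(np.round(s["eef_pos"],4),F.round(1),round(s["t"],2))
f=ctrl.grab_frame("side");cv2.imwrite("pics/side2.png",f["img"][120:280,220:460,::-1].repeat(3,0).repeat(3,1))
E
```

```text
[ 0.60991213 -0.10649204  0.2741337 ] [ 0.56254778 -0.12092069  0.164     ]
0.85 [ 0.6099 -0.1062  0.2534] [-0.3  0.  -0.4] 13.33
0.78 [ 0.6036 -0.1084  0.249 ] [-0.1  0.8 -0.9] 13.59
0.71 [ 0.5975 -0.1103  0.243 ] [ 0.5  0.1 -0.7] 13.85
0.64 [ 0.5917 -0.112   0.2364] [ 0.4 -0.2 -1.4] 14.11
0.57 [ 0.5863 -0.1136  0.2295] [-0.2 -0.4 -0.7] 14.37
0.5 [ 0.5814 -0.1151  0.2222] [ 0.2 -0.9 -0.5] 14.62
0.43 [ 0.577  -0.1164  0.2146] [ 0.7 -0.7  0.3] 14.88
0.36 [ 0.573  -0.1175  0.2066] [-0.  -0.2 -0.1] 15.14
0.29 [ 0.5697 -0.1185  0.1985] [ 1.2 -1.  -1. ] 15.4
0.22 [ 0.567  -0.1193  0.1902] [ 1.1 -0.2 -0.8] 15.66
0.15 [ 0.5649 -0.12    0.1819] [ 0.3 -1.2 -0.9] 15.92
0.08 [ 0.5633 -0.1205  0.1733] [ 1.4 -0.3 -0.8] 16.18
0.01 [ 0.5622 -0.1208  0.1645] [ 0.5 -1.2 -0.9] 16.43
[ 0.5629 -0.121   0.1627] [-1.   0.8  4. ] 16.68
[ 0.5629 -0.1211  0.1624] [-8.1  2.  18.7] 16.93
```

View pics/side2.png

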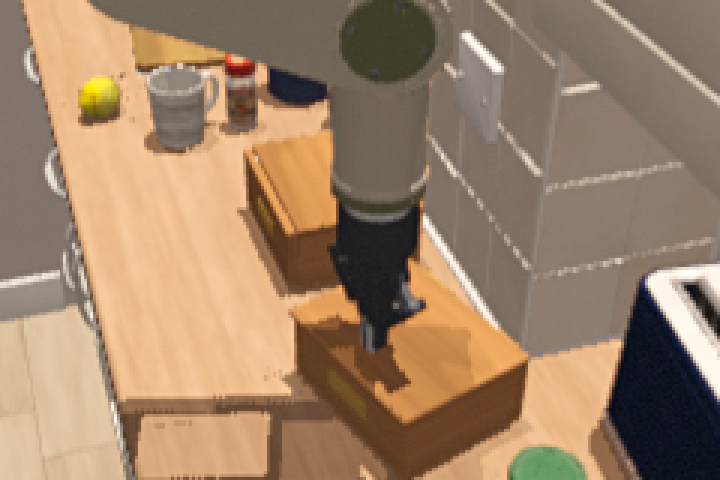

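The picture shows the lid lying flat under the fingertips at (372, 345), with the drawer flush at about (270, 215). I'll lift straight off, check with the top camera and hand in.

Run:
```python
from lid import *
p=np.array(ctrl.sense()["eef_pos"]); ctrl.move_l([p[0],p[1],.36],rate=.15); ctrl.move_l([.42,.0,.36],rate=.25)
ctrl.wait(.3)
f=ctrl.grab_frame("top");P=cloud(f);P0=np.load("P.npy")
yv=np.array([-X[1],X[0],0]);T=H-.073*X-.081*Z
d=P-T; xx=d@X; yy=d@yv
m=(abs(xx)<.065)&(abs(yy)<.085)&(P[...,2]<.15)&(P[...,2]>.06)
A=np.c_[xx[m],yy[m],np.ones(m.sum())]; print("lid slope",np.linalg.lstsq(A,P[...,2][m],rcond=None)[0],m.sum())
m=(P[...,2]>.06)&(P[...,2]<.1)&(abs(P[...,1]-.183)<.08)&(P[...,0]>.4)&(P[...,0]<.66)
print("drawer front x min",np.percentile(P[m][:,0],[0,1]),"expect .5326")
for a,b in((163,179),(460,154),(165,213)): print(P[b,a]-P0[b,a])
print(ctrl.sense()["t"]); cv2.imwrite("pics/top3.png",f["img"][...,::-1])
```

```text
lid slope [0.0003818  0.00069331 0.09197285] 3132
drawer front x min [0.53200111 0.53321214] expect .5326
[ 0.00056927  0.00216678 -0.00702121]
[-0.00049558  0.00116581  0.00345602]
[-1.85412444e-06 -6.89991454e-05  2.28455811e-04]
19.7167
```

View pics/top3.png

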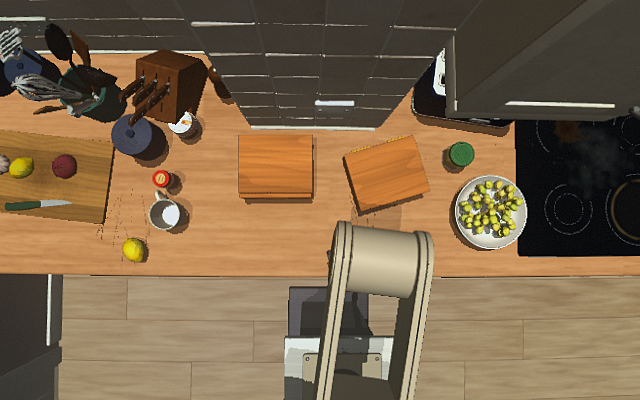

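The drawer (276, 197) and lid (387, 172) are both shut. The mug and jars are where they were, and the arm is clear.

```bash
python3 -c "
from rig import ctrl
print(ctrl.sign_off())"
```

```text
the job is handed in; nothing more can be done
None
```

The drawer was pushed fully home, then the lid pressed flat. The final top view shows both shut and the mug and jars unmoved, and the job is handed in; no verdict came back, and the teaspoon can't be seen in the closed drawer.

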